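# Bed in a spring on the bench tester and hold it at the gate

### The job

On the spring tester that has the T-handle, draw the handle all the way out to its stop to bed the spring in, then ease it back, never letting it snap home, until its pointer stands between the two fins of the gate on the scale, and finish like that: the gripper still holding the handle still, with the pointer in the gate. Leave the ball-knob unit and everything else on the bench as they are.

Things in the scene. Friction and masses are not known exactly. Their poses are not given: they have to be found in the camera images.
- tester: fixed spring tester: grey base plate 300 x 115 x 10 mm, steel barrel along x on its far half (x 30 to 145 mm, top at z 52 mm). Origin on the bench, under the barrel's line; x from handle to barrel (the pull is along -x), y towards the scale, z up. Stop block at x -146 mm, top z 40 mm. Scale: raised aluminium strip along x at y 48 mm, top z 22 mm
- slide (a joint): travel (m) of the tester's sprung slide: 0 home, 0.10 at the hard stop, growing as it is pulled along the tester's -x. In the tester's frame pointer and handle bar both stand at x = -0.030 - travel. A spring pulls it home with about 5 N at home, rising evenly to about 17 N at the stop; let go, it snaps home
- tbar (a point): T-handle on the slide: level round black bar, 16 mm thick, 62 mm long along the tester's y, on a 12 mm upright stem at its middle. Origin at the bar's middle, on its axis, 90 mm above the bench; axes as the tester's. Grip it from above, one finger on the barrel side of the bar and one on the stop side
- pointer (a point): outer part of the black pointer on the slide, a strip 6 mm wide in x, reaching out over the scale at y 50 mm, z 39.5 mm of the tester; it passes just above the gate's fins; its x is that of the T-handle bar
- gate: small fixed saddle clamped on the tester's scale: 26 mm along x, 30 mm along y, two upright dark steel fins along y, 4 mm thick, 14 mm high, 18 mm clear apart in x. Origin under its middle (midway between the fins), 22 mm above the bench; axes as the tester's. Set anywhere from 35 to 75 mm of slide travel
- plain_slide (a joint): travel in metres (0 = home) of the other sprung unit, the one with a ball knob (32 mm ball, centre 88 mm above the bench) and no scale; to be left at home
- plain_unit: the ball-knob unit, fixed to the bench: grey base plate 280 x 80 x 10 mm, otherwise like the tester but without scale; origin on the bench at its centre, x towards its barrel. The two units stand either way round, left or right, 0.28 m or more apart, each turned up to 17 degrees
- screwdriver: screwdriver, 200 mm long, lying lengthwise between robot and units; origin under it; a bystander
- wrench: open-ended wrench, 190 mm long, lying on the left; origin under it; a bystander
- bearing: steel ring, 42 mm across and 14 mm high, lying between the two sprung units; origin under its centre; a bystander
- screw_jar: clear jar, 64 mm across, 85 mm high, far left; origin under its centre; a bystander
- parts_tray: grey open tray, 140 x 100 x 35 mm, on the right; origin under its centre; a bystander
- multimeter: black hand meter with a round dial, 150 x 75 x 40 mm, lying near right; origin under its centre; a bystander

How it is judged:
On the way, in this order (a step that is already met when the one before it is completed fails the run):
1. the handle is drawn out to its stop (within 6 mm of the full travel) and held there by the fingers (value of joint slide above 0.094 m and contact force between the fingers and slide above 3 N), for 0.2 s.
2. eased back, the pointer stands between the fins of the gate, held by the fingers (x of pointer in the frame of gate between -0.006 and 0.006 m and contact force between the fingers and slide above 3 N), for 0.2 s.
At the end, for the whole second after the job is handed in: the fingers hold the T-handle (more than 3 N), the slide is still (under 10 mm/s) and the whole pointer is between the fins: its middle within 6 mm of the middle of the gate; the ball-knob unit is at home (within 10 mm) and each bystander is within 30 mm of where it was (all of step 2 and velocity of joint slide between -0.01 and 0.01 m/s and value of joint plain_slide below 0.01 m and distance of each of screwdriver, wrench, bearing, screw_jar, parts_tray, multimeter from where it was at the start of the episode below 0.03 m); the arm keeps its last pose, push and grip.
It fails at once if the slide snaps back: it runs home faster than 0.3 m/s (velocity of joint slide below -0.3 m/s).
It fails at once if the ball-knob unit is pulled out more than 10 mm (value of joint plain_slide above 0.01 m).
It fails at once if a bystander is shoved more than 30 mm (distance of any of screwdriver, wrench, bearing, screw_jar, parts_tray, multimeter from where it was at the start of the episode above 0.03 m).
It also fails if it takes over 40 s, if anything falls off the work surface, if the arm or the gripper's body presses on something with over 40 N, if the wrist force passes 120 N, or if a joint passes its speed limit or range.

### The arm

A 7-joint arm with a two-finger parallel gripper is mounted at the origin on the work surface. World frame = base frame: x ahead of the robot, y to its left, z up, the work surface at z = 0. Lengths are in m, angles in rad, forces in N, time in s.
With the tool pointing down it reaches from about 0.425 to 0.925 m from the base axis. Payload 6.8 kg.
Tool frame: the origin (TCP) lies on the centre line of the jaws, within the pads' length; the fingertips stand 17 mm ahead of it and the grasp point (between the pads) lies 2 mm behind it; y points along the fingers, x is the direction in which the jaws open and shut, and the axes are right-handed (so a half turn about y gives the same grasp; the last joint's range is limited). The gripper opens to 85 mm and grips with 20 to 120 N. Pads are 22 mm wide; open, the fingers measure 114 mm over their backs; the gripper's body (76 mm by 85 mm) begins 54 mm behind the grasp point. The pads swing forward as they close: fully open they stand 13 mm farther back than shut.
Start: joints at [-1.348, 0.477, 0.022, 1.555, -0.011, 1.109, -0.083], TCP at [0.219, 0.638, 0.248] pointing down, gripper open.
Joint ranges: [-2.96, 2.96], [-0.34, 2.1], [-1.41, 1.46], [0.24, 2.44], [-1.37, 4.51], [0.17, 1.92], [-2.96, 2.96]. Speed limits (rad/s): [2.39, 2.39, 3.14, 3.14, 3.14, 3.14, 3.14].

### API

Orientations are given as a unit quaternion [w, x, y, z].
In Python, from station import bot, vision gives the robot as it stands.
- The arm moves only by the tool move_arm, never from a script. Its argument "rows" is a list of rows, each a list of 7 numbers: the shift along the tool's x, y, z in cm, then the turn, a rotation vector about the tool's x, y, z in degrees, then the opening, from 0 (shut) to 1 (fully open). A call has 1 to 12 rows; each row is the pose to reach, as a shift and turn from the pose measured when the call began, along the tool's axes at that moment; what a row does not reach only later rows make up. A row lasts 1/10 s, in which the tool goes at most 50 mm and 8.59 degrees, less where a joint would pass 70% of its speed; a pose out of reach is approached as far as the arm can. A call with a gripper value outside its range is refused whole. The fingers move at their own pace and stop on an object; "squeeze" is the grip in N (left out, the last holds). Time passes only in rows, so rows that repeat a pose let the fingers close. It gives the time, the measured TCP pose, the force and the opening at its end, in the units of the state.
- bot.get_obs(): the state, without advancing time (a new reading comes with each control period).
- vision.read_camera(name): name is "scene" or "top"; returns (picture, depth): 384x512x3 uint8, blue, green, red; 384x512 float32, m along the optical axis (not along the pixel's ray), 0 where there is no reading.
- vision.get_calibration(name): a dict with "K" (3x3 intrinsics, pixels), "T" (4x4, takes a point from camera to world coordinates). Camera axes: x right, y up, looking along -z (the intrinsics and any distortion apply to the point x, -y, -z); pixel columns grow to the right and rows downward; lengths in m; the calibration is good to about 2 mm. A picture is of the moment at which its call begins. get_calibration takes no time and is no camera call.
- bot.hand_in(): hands the job in, once; it reports no verdict.
The state is a dict: "t": time; "q": joint angles; "joint_vel": joint speeds; "joint_torque": joint torques, N m; "eef_pos": TCP position; "tool_rot": TCP orientation; "contact_force": force on the tool from outside, world axes, zero at the start; "torque": the same for the moment, N m; "gripper_width": opening from 0.0 (shut) to 1.0 (fully open).
Only numpy, scipy, OpenCV 4.12 (cv2) and the standard library are available. Lean on these libraries where they do the work, as an engineer would, in place of code of your own. Each camera call takes 0.05 s, during which the arm holds its last target.

## Working session

There is one attempt and no reset: what is moved stays moved. The work goes in short steps, Python scripts to look and compute and a tool call to move; the robot and the scene stay as the last step left them, time stands still between calls to the robot, and variables do not carry over. Pictures are saved under pics/ and viewed, and the job is handed in when it is done.

Besides the shell and the picture viewer there is one more tool, called after ">>>" as name(argument=value, ...), one argument or row to a line, values as JSON. move_arm: Moves the arm, as the interface text tells. Its arguments: {"type":"object","properties":{"rows":{"type":"array","items":{"type":"array","items":{"type":"number"}}},"squeeze":{"type":"number"}},"required":["rows"]}

```bash
mkdir -p pics; python3 - <<'E'
from station import bot,vision
import cv2,numpy as np
o=bot.get_obs()
for k,v in o.items(): print(k,np.round(v,4))
for n in ("scene","top"):
    p,d=vision.read_camera(n); cv2.imwrite(f"pics/{n}0.png",cv2.resize(p,(800,600))); np.savez(f"{n}0.npz",p=p,d=d)
    c=vision.get_calibration(n); print(n,c)
E
```

```text
t 0.0
q [-1.3481  0.4778  0.0224  1.5565 -0.0115  1.1093 -0.0831]
joint_vel [-0.0021  0.001   0.0009  0.001  -0.0002 -0.0014 -0.0013]
joint_torque [-8.00000e-04 -5.96468e+01  1.60730e+00 -2.81208e+01  1.23000e-02
  9.30000e-03  0.00000e+00]
eef_pos [0.2191 0.6379 0.2473]
tool_rot [-0.5751  0.5759  0.4103 -0.4113]
contact_force [ 0.2308  0.9851 -1.0345]
torque [ 0.0662  0.0275 -0.0318]
gripper_width 0.9992
scene {'K': array([[466.90981099,   0.        , 256.88160077],
       [  0.        , 466.90981099, 186.7389605 ],
       [  0.        ,   0.        ,   1.        ]]), 'T': array([[-0.81474347, -0.4839275 ,  0.31938575,  0.97199835],
       [ 0.57972478, -0.66981743,  0.46396529,  0.59082444],
       [-0.01059542,  0.56316852,  0.82627414,  1.18807801],
       [ 0.        ,  0.        ,  0.        ,  1.        ]])}
top {'K': array([[348.59399155,   0.        , 254.38533352],
       [  0.        , 348.59399155, 192.13189695],
       [  0.        ,   0.        ,   1.        ]]), 'T': array([[-0.02092119,  0.99030315, -0.13733888,  0.42507486],
       [-0.99977063, -0.02135227, -0.0016662 ,  0.00308388],
       [-0.00458254,  0.13727252,  0.99052272,  1.01828509],
       [ 0.        ,  0.        ,  0.        ,  1.        ]])}
```

View pics/scene0.png

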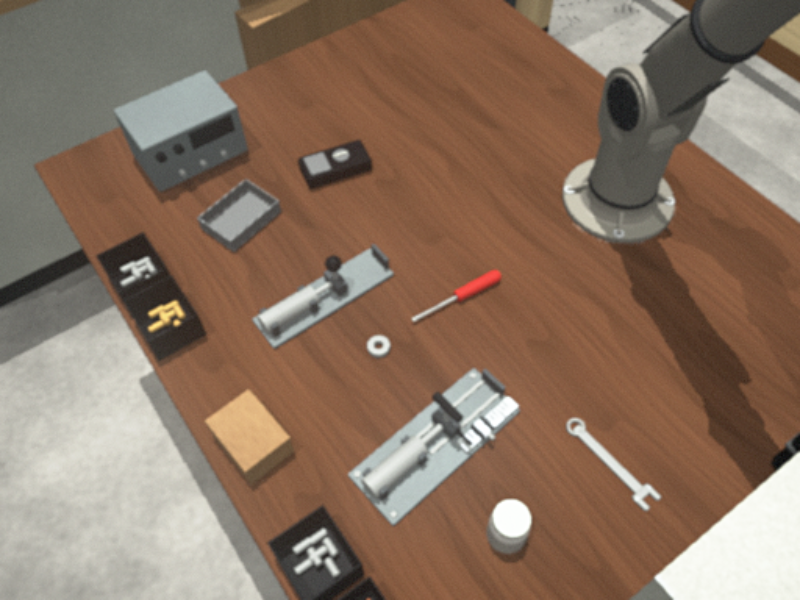

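View pics/top0.png

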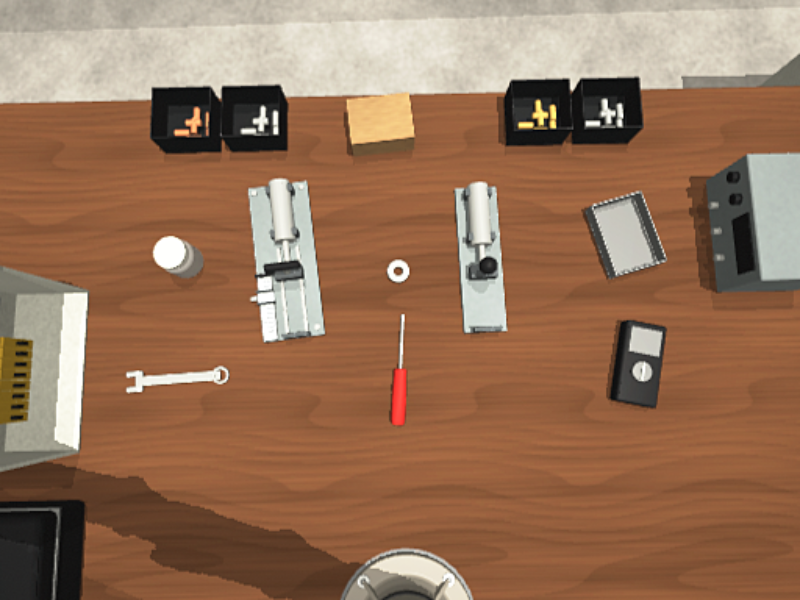

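The scene picture shows the T-handle tester at about (435,440), with the ball-knob unit on the right at (330,290). In the top view the T-bar is at about (283,270) and the gate at about (263,295). I'll enlarge both.

```bash
python3 - <<'E'
import cv2,numpy as np
p=np.load("top0.npz")['p']; c=p[110:225,150:215]; cv2.imwrite("pics/top_c.png",cv2.resize(c,None,fx=5,fy=5,interpolation=cv2.INTER_CUBIC))
p=np.load("scene0.npz")['p']; c=p[230:340,215:340]; cv2.imwrite("pics/scene_c.png",cv2.resize(c,None,fx=5,fy=5,interpolation=cv2.INTER_CUBIC))
E
```

```text
(no output)
```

View pics/top_c.png

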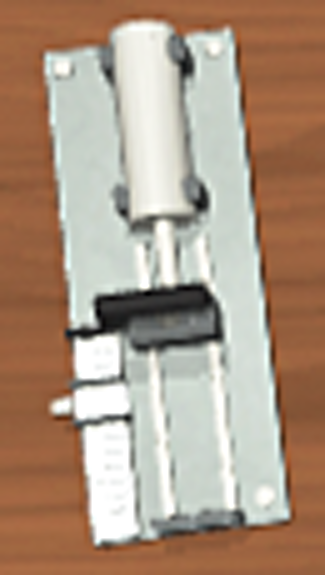

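View pics/scene_c.png

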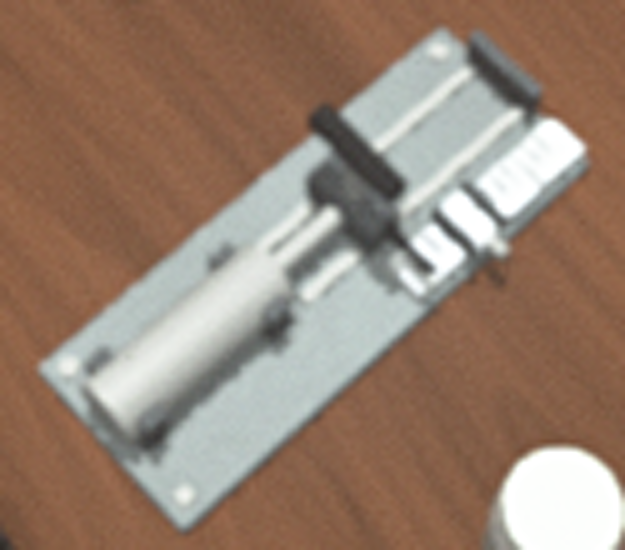

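```bash
cat > h.py <<'E'
import numpy as np
from station import vision
def ray(n,u,v):
    c=vision.get_calibration(n);K=c['K'];T=c['T']
    d=np.array([(u-K[0,2])/K[0,0],-(v-K[1,2])/K[1,1],-1.]); return T[:3,3],T[:3,:3]@d
def onz(n,u,v,z):
    o,d=ray(n,u,v); return o+d*(z-o[2])/d[2]
def cloud(n,D):
    c=vision.get_calibration(n);K=c['K'];T=c['T']
    v,u=np.indices(D.shape); P=np.stack([(u-K[0,2])/K[0,0]*D,-(v-K[1,2])/K[1,1]*D,-D],-1)
    return P@T[:3,:3].T+T[:3,3]
E
python3 - <<'E'
from h import *
t=lambda u,v,z:onz("top",150+u/5-.4,110+v/5-.4,z)
s=lambda u,v,z:onz("scene",215+u/5-.4,230+v/5-.4,z)
for nm,f,pts in (("top",t,dict(TL=(45,52,.01),TR=(232,28,.01),BR=(292,522,.01),BL=(98,545,.01),bl=(95,312,.09),br=(216,300,.09),f1=(100,386,.029),f2=(105,420,.029))),
  ("scene",s,dict(TL=(183,530,.01),TR=(40,370,.01),BR=(440,30,.01),bl=(390,187,.09),br=(322,118,.09)))):
    for k,p in pts.items(): print(nm,k,np.round(f(*p),4))
for n in("top","scene"):
    D=np.load(n+"0.npz")['d'];P=cloud(n,D);P[D==0]=9
    m=(P[...,2]>.083)&(P[...,2]<.11)&(P[...,0]>.5)&(P[...,0]<.75)&(P[...,1]>.1)&(P[...,1]<.4)
    Q=P[m]; 
    Q=Q[Q[:,2]>.086]; print(n,len(Q),np.round([Q.min(0),np.median(Q,0),Q.max(0)],4))
E
```

```text
top TL [0.7903 0.2885 0.01  ]
top TR [0.8028 0.1759 0.01  ]
top BR [0.5038 0.1405 0.01  ]
top BL [0.4929 0.2528 0.01  ]
top bl [0.6139 0.2362 0.09  ]
top br [0.6191 0.1705 0.09  ]
top f1 [0.583  0.2481 0.029 ]
top f2 [0.5632 0.245  0.029 ]
scene TL [0.7902 0.2892 0.01  ]
scene TR [0.8032 0.1777 0.01  ]
scene BR [0.5087 0.1427 0.01  ]
scene bl [0.6172 0.2289 0.09  ]
scene br [0.622  0.1778 0.09  ]
top 136 [[0.608  0.1744 0.0863]
 [0.6172 0.2063 0.0945]
 [0.66   0.3996 0.1003]]
scene 222 [[0.6098 0.173  0.086 ]
 [0.6254 0.2231 0.0939]
 [0.6778 0.3996 0.1027]]
```

```bash
cat >> h.py <<'E'
from scipy.spatial.transform import Rotation as Ro
from station import bot
yaw=np.radians(6.6)
xh=np.array([np.cos(yaw),np.sin(yaw),0])
def state():
    o=bot.get_obs(); q=np.array(o['tool_rot']); R=Ro.from_quat(np.r_[q[1:],q[0]])
    return o,np.array(o['eef_pos']),R
def plan(target,sgn=1):
    o,p,R=state(); M=R.as_matrix()
    X=xh*sgn; Y=np.array([0,0,-1.]); Rt=Ro.from_matrix(np.stack([X,Y,np.cross(X,Y)],1))
    print("shift cm",np.round(M.T@(np.array(target)-p)*100,2),"turn deg",np.round(np.degrees((R.inv()*Rt).as_rotvec()),2))
E
python3 - <<'E'
from h import *
o,p,R=state();print(np.round(R.as_matrix(),3))
for s in(1,-1): plan([.6185,.2033,.25],s)
for uv in ((85,333),(75,332)): print(np.round(onz("top",150+uv[0]/5-.4,110+uv[1]/5-.4,.0395),4))
E
```

```text
[[ 0.325 -0.    -0.946]
 [ 0.946 -0.002  0.325]
 [-0.002 -1.    -0.   ]]
shift cm [-28.13  -0.21 -51.89] turn deg [ 6.000e-02  6.444e+01 -8.000e-02]
shift cm [-28.13  -0.21 -51.89] turn deg [-9.0000e-02 -1.1556e+02 -7.0000e-02]
[0.6121 0.2544 0.0395]
[0.6128 0.2602 0.0395]
```

>>> move_arm(
  rows=[
    [-2.4,0,-4.3,0,5.4,0,1],
    [-4.7,0,-8.6,0,10.8,0,1],
    [-7,0,-13,0,16.2,0,1],
    [-9.4,0,-17.3,0,21.5,0,1],
    [-11.7,0,-21.6,0,27,0,1],
    [-14,0,-26,0,32.2,0,1],
    [-16.4,0,-30.3,0,37.6,0,1],
    [-18.8,0,-34.6,0,43,0,1],
    [-21.1,0,-38.9,0,48.3,0,1],
    [-23.4,0,-43.2,0,53.7,0,1],
    [-25.8,0,-47.6,0,59,0,1],
    [-28.1,0,-51.9,0,64.4,0,1],
  ],
  squeeze=60,
)

```text
t: 1.3
eef_pos: [0.6195, 0.2019, 0.2477]
tool_rot: [-0.705, 0.707, 0.039, -0.04]
contact_force: [0.6, 0.8, 0.1]
gripper_width: 1.0
```

```bash
python3 - <<'E'
from h import *
o,p,R=state();print(o['t'],p,o['q'],o['contact_force'])
plan([.6185,.2033,.13]); plan([.6185,.2033,.088])
E
```

```text
1.3 [0.6195498  0.20189025 0.24770553] [-0.70980273  0.46202626  0.41677654  1.63664247 -0.20371733  1.08771465
 -0.12420152] [0.59780559 0.77346024 0.1240939 ]
shift cm [-0.08 11.77  0.17] turn deg [ 0.09 -0.16 -0.06]
shift cm [-0.07 15.97  0.18] turn deg [ 0.09 -0.16 -0.06]
```

>>> move_arm(
  rows=[
    [0,3,0.1,0,0,0,1],
    [0,6,0.2,0,0,0,1],
    [-0.1,9,0.2,0,0,0,1],
    [-0.1,11,0.2,0,0,0,1],
    [-0.1,13,0.2,0,0,0,1],
    [-0.1,14.5,0.2,0,0,0,1],
    [-0.1,15.5,0.2,0,0,0,1],
    [-0.1,16,0.2,0,0,0,1],
    [-0.1,16,0.2,0,0,0,1],
  ],
)

```text
t: 2.2
eef_pos: [0.6181, 0.2034, 0.0874]
tool_rot: [-0.705, 0.707, 0.039, -0.04]
contact_force: [0.8, 0.4, 1.0]
gripper_width: 0.998
```

```bash
python3 - <<'E'
from h import *
import cv2
o,p,R=state();print(o['t'],p,o['contact_force'])
for n in("scene","top"):
    P,d=vision.read_camera(n)
    c=P[210:340,215:360] if n=="scene" else P[100:230,140:260]
    cv2.imwrite(f"pics/{n}1.png",cv2.resize(c,None,fx=4,fy=4,interpolation=cv2.INTER_CUBIC))
E
```

```text
2.2 [0.61809068 0.20342357 0.08740574] [0.82451325 0.35631433 1.04281855]
```

View pics/scene1.png

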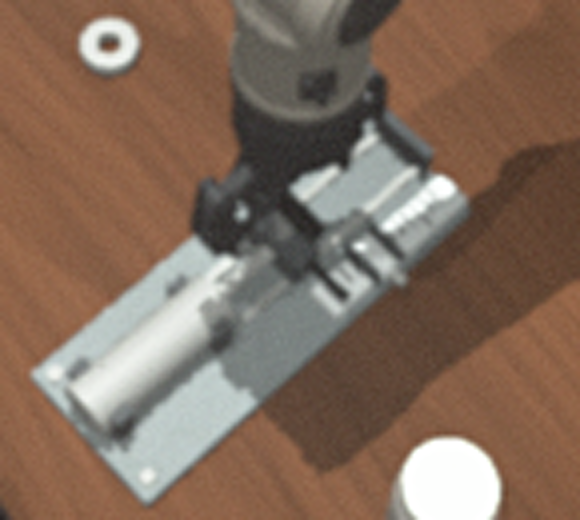

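View pics/top1.png

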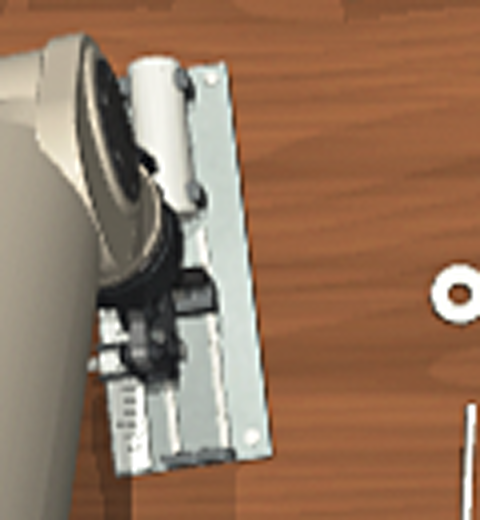

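The fingers straddle the bar in the scene view, with the bar at about (300,220) and the pointer near (335,285). The gate is still visible at (370,255). I'll close the gripper.

>>> move_arm(
  rows=[
    [0,0,0,0,0,0,0.6],
    [0,0,0,0,0,0,0.3],
    [0,0,0,0,0,0,0],
    [0,0,0,0,0,0,0],
    [0,0,0,0,0,0,0],
    [0,0,0,0,0,0,0],
    [0,0,0,0,0,0,0],
    [0,0,0,0,0,0,0],
  ],
  squeeze=60,
)

```text
t: 3.1
eef_pos: [0.62, 0.2038, 0.0889]
tool_rot: [-0.706, 0.706, 0.041, -0.039]
contact_force: [5.2, 0.8, -1.7]
gripper_width: 0.164
```

```bash
python3 - <<'E'
from h import *
o,p,R=state();print(o['t'],p,o['contact_force'],o['gripper_width'])
print(np.round(R.inv().apply(-xh*.1),4),(p[:2]@xh[:2]))
E
```

```text
3.1 [0.62002685 0.20377103 0.08886101] [ 5.20220167  0.77972992 -1.69751072] 0.16444182183972417
[-0.1    -0.0003 -0.0003] 0.6393386503549339
```

>>> move_arm(
  rows=[
    [-0.5,0,0,0,0,0,0],
    [-1.3,0,0,0,0,0,0],
    [-2.1,0,0,0,0,0,0],
    [-2.9,0,0,0,0,0,0],
    [-3.7,0,0,0,0,0,0],
    [-4.5,0,0,0,0,0,0],
    [-5.3,0,0,0,0,0,0],
    [-6.1,0,0,0,0,0,0],
    [-6.9,0,0,0,0,0,0],
    [-7.6,0,0,0,0,0,0],
    [-8.2,0,0,0,0,0,0],
    [-8.5,0,0,0,0,0,0],
  ],
)

```text
t: 4.3
eef_pos: [0.5391, 0.1945, 0.0889]
tool_rot: [-0.706, 0.706, 0.043, -0.036]
contact_force: [14.6, 1.6, -14.1]
gripper_width: 0.166
```

```bash
python3 - <<'E'
from h import *
o,p,R=state();print(o['t'],p,o['contact_force'],o['gripper_width'])
print("travel",.6393-p[:2]@xh[:2], "lat", p@[-xh[1],xh[0],0]);print(np.round(np.degrees((R).as_euler('xyz')),2))
plan([.6200-.1*xh[0],.2038-.1*xh[1],.0889])
E
```

```text
4.3 [0.53908407 0.19447388 0.08892967] [ 14.56248293   1.55889134 -14.08857581] 0.16599547563559605
travel 0.0814362887135529 lat 0.13122427024842542
[-90.07  -0.62   6.41]
shift cm [-1.85 -0.02 -0.01] turn deg [ 0.07 -0.19  0.62]
```

>>> move_arm(
  rows=[
    [-0.5,0,0,0,0,0,0],
    [-1,0,0,0,0,0,0],
    [-1.5,0,0,0,0,0,0],
    [-1.8,0,0,0,0,0,0],
    [-2.1,0,0,0,0,0,0],
    [-2.1,0,0,0,0,0,0],
  ],
)

```text
t: 4.9
eef_pos: [0.5222, 0.1925, 0.0889]
tool_rot: [-0.706, 0.706, 0.046, -0.032]
contact_force: [16.0, 2.3, -16.3]
gripper_width: 0.164
```

```bash
python3 - <<'E'
from h import *
import cv2
o,p,R=state();print(o['t'],p,o['contact_force'],o['gripper_width'])
print("travel",.6393-p[:2]@xh[:2], "lat", p@[-xh[1],xh[0],0]);print(np.round(np.degrees((R).as_euler('xyz')),2))
for n in("scene","top"):
    P,d=vision.read_camera(n)
    c=P[220:330,230:355] if n=="scene" else P[110:230,140:240]
    cv2.imwrite(f"pics/{n}2.png",cv2.resize(c,None,fx=5,fy=5,interpolation=cv2.INTER_CUBIC))
E
```

```text
4.9 [0.52221461 0.19249353 0.08893382] [ 15.97506194   2.25923139 -16.27402474] 0.16368873498638106
travel 0.09842157047360067 lat 0.1311959679172784
[-90.07  -1.12   6.38]
```

View pics/scene2.png

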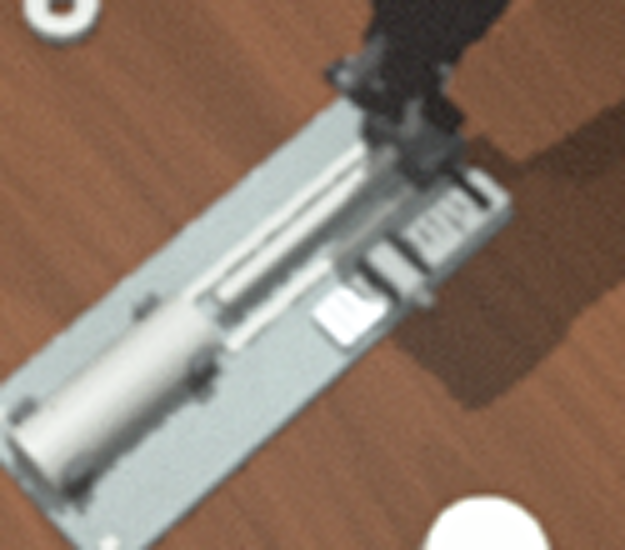

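View pics/top2.png

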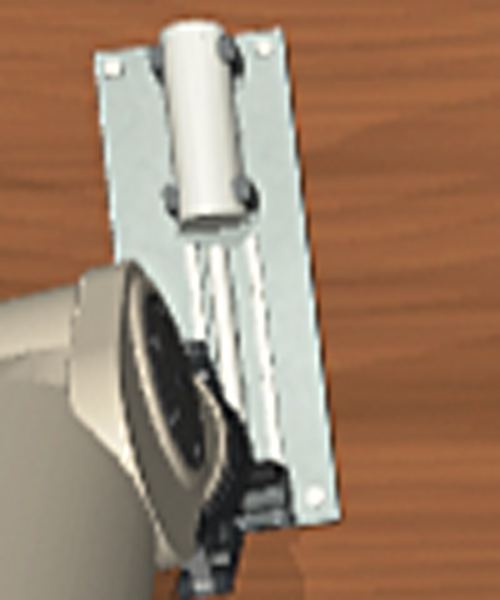

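>>> move_arm(
  rows=[
    [-0.3,0,0,0,0,0,0],
    [-0.6,0,0,0,0,0,0],
    [-0.8,0,0,0,0,0,0],
    [-0.8,0,0,0,0,0,0],
    [-0.8,0,0,0,0,0,0],
  ],
)

```text
t: 5.5
eef_pos: [0.5204, 0.1923, 0.089]
tool_rot: [0.706, -0.706, -0.05, 0.028]
contact_force: [23.6, 3.8, -24.2]
gripper_width: 0.164
```

```bash
python3 - <<'E'
from h import *
import cv2
o,p,R=state();print(o['t'],p,o['contact_force'],o['gripper_width'])
print("travel",.6393-p[:2]@xh[:2], "lat", p@[-xh[1],xh[0],0]);print(np.round(np.degrees((R).as_euler('xyz')),2))
P,d=vision.read_camera("scene")
cv2.imwrite("pics/scene3.png",cv2.resize(P[240:300,285:345],None,fx=9,fy=9,interpolation=cv2.INTER_CUBIC))
E
```

```text
5.5 [0.52044877 0.19231688 0.08898153] [ 23.56166931   3.82004696 -24.22141505] 0.16397660766088423
travel 0.10019601204363704 lat 0.13122345718277975
[-90.07  -1.83   6.34]
```

View pics/scene3.png

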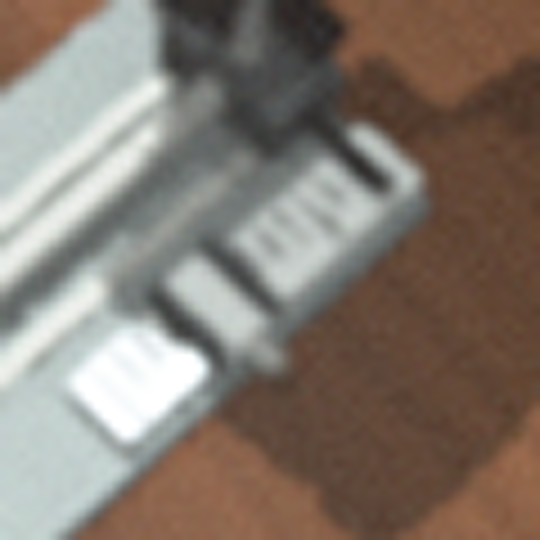

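```bash
python3 - <<'E'
from h import *
f=lambda x,y,z: onz("scene",285+x/9-.44,240+y/9-.44,z)@xh
for a in ((185,265),(250,277),(190,325),(220,301),(255,337)): print([round(f(*a,z),4) for z in(.029,.033,.036)])
print("ptr",[round(f(*a,.0405),4) for a in((345,145),(360,160),(375,177))])
t=lambda u,v,z:onz("top",150+u/5-.4,110+v/5-.4,z)@xh
print("top fins",t(100,386,.033),t(105,420,.033),"ptr home",t(85,333,.0405))
E
```

```text
[np.float64(0.5968), np.float64(0.5983), np.float64(0.5995)]
[np.float64(0.5853), np.float64(0.5869), np.float64(0.588)]
[np.float64(0.6094), np.float64(0.6108), np.float64(0.6119)]
[np.float64(0.5974), np.float64(0.5989), np.float64(0.6)]
[np.float64(0.5979), np.float64(0.5994), np.float64(0.6006)]
ptr [np.float64(0.538), np.float64(0.5383), np.float64(0.5391)]
top fins 0.6068667060805439 0.5869277509032799 ptr home 0.6370869950160453
```

>>> move_arm(
  rows=[
    [-0.3,0,0,0,0,0,0],
    [0.1,0,0,0,0,0,0],
    [0.6,0,0,0,0,0,0],
    [1.1,0,0,0,0,0,0],
    [1.6,0,0,0,0,0,0],
    [2.1,0,0,0,0,0,0],
    [2.6,0,0,0,0,0,0],
    [3.1,0,0,0,0,0,0],
    [3.6,0,0,0,0,0,0],
    [4.1,0,0,0,0,0,0],
    [4.5,0,0,0,0,0,0],
    [4.8,0,0,0,0,0,0],
  ],
)

```text
t: 6.75
eef_pos: [0.5689, 0.1979, 0.089]
tool_rot: [-0.706, 0.706, 0.051, -0.028]
contact_force: [8.6, 3.0, -17.7]
gripper_width: 0.16
```

```bash
python3 - <<'E'
from h import *
import cv2
o,p,R=state();print(o['t'],p,o['contact_force'],o['gripper_width'])
print("travel",.6393-p[:2]@xh[:2], "lat", p@[-xh[1],xh[0],0]);print(np.round(np.degrees((R).as_euler('xyz')),2))
P,d=vision.read_camera("scene")
cv2.imwrite("pics/scene4.png",cv2.resize(P[240:300,285:345],None,fx=9,fy=9,interpolation=cv2.INTER_CUBIC))
E
```

```text
6.75 [0.56890546 0.19789077 0.0889986 ] [  8.62682002   3.0172663  -17.6527126 ] 0.16047213058520712
travel 0.051419812821171806 lat 0.13119093386510322
[-90.11  -1.89   6.37]
```

View pics/scene4.png

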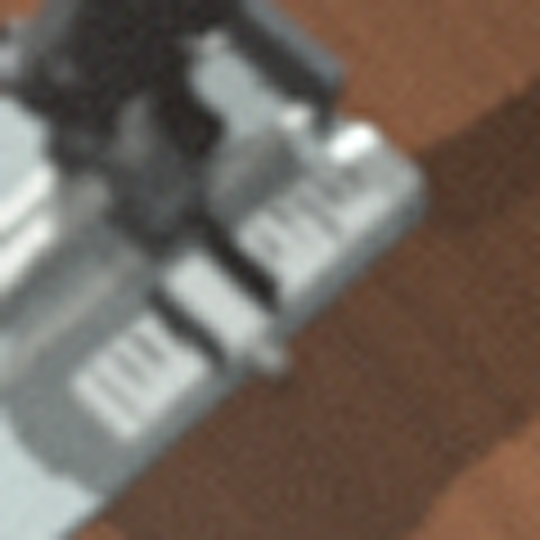

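>>> move_arm(
  rows=[
    [0.2,0,0,0,0,0,0],
    [0.5,0,0,0,0,0,0],
    [0.7,0,0,0,0,0,0],
    [0.9,0,0,0,0,0,0],
    [1,0,0,0,0,0,0],
    [1,0,0,0,0,0,0],
    [1,0,0,0,0,0,0],
  ],
)

```text
t: 7.5
eef_pos: [0.5808, 0.1993, 0.0889]
tool_rot: [-0.706, 0.706, 0.052, -0.026]
contact_force: [11.0, 0.8, -10.2]
gripper_width: 0.164
```

```bash
python3 - <<'E'
from h import *
import cv2
o,p,R=state();print(o['t'],p,o['contact_force'],o['gripper_width'])
print("travel",.6393-p[:2]@xh[:2], "lat", p@[-xh[1],xh[0],0]);print(np.round(np.degrees((R).as_euler('xyz')),2))
for n in ("scene","top"):
    P,d=vision.read_camera(n)
    c=P[240:300,285:345] if n=="scene" else P[150:225,140:215]
    cv2.imwrite(f"pics/{n}5.png",cv2.resize(c,None,fx=9 if n=="scene" else 7,fy=9 if n=="scene" else 7,interpolation=cv2.INTER_CUBIC))
E
```

```text
7.5 [0.58075884 0.19927494 0.08892732] [ 10.97635619   0.81884253 -10.24345604] 0.16361250262030205
travel 0.039485888765085186 lat 0.13120353070594812
[-90.12  -2.09   6.37]
```

View pics/scene5.png

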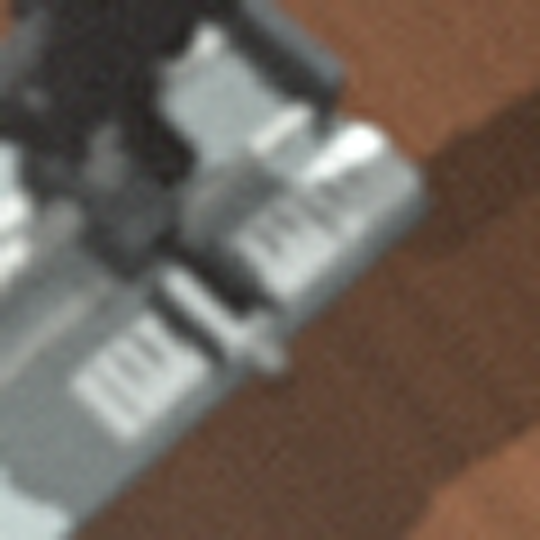

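View pics/top5.png

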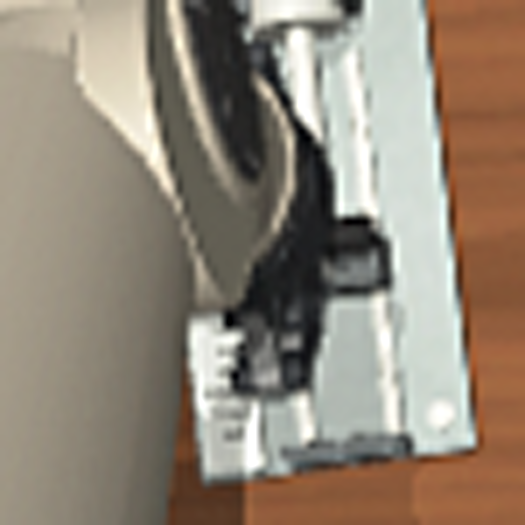

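```bash
python3 - <<'E'
from h import *
import cv2
P,d=vision.read_camera("scene"); np.savez("s6.npz",p=P,d=d)
g=cv2.cvtColor(P,cv2.COLOR_BGR2GRAY).astype(np.float32)
c=vision.get_calibration("scene");K=c['K'];T=c['T']
yh=np.array([-xh[1],xh[0],0])
# gate strip y: tester axis lateral ~ TCP lat .1312 + .048..
S=np.arange(.575,.625,.002)
for lat in (.1712,.1752,.1792,.1832,.1872,.1912):
    X=np.outer(S,xh)+lat*yh+[0,0,.036]
    q=(X-T[:3,3])@T[:3,:3]; u=K[0,0]*q[:,0]/-q[:,2]+K[0,2]; v=-K[1,1]*q[:,1]/-q[:,2]+K[1,2]
    val=cv2.remap(g,u[None].astype(np.float32),v[None].astype(np.float32),cv2.INTER_LINEAR)[0]
    print(lat,[f"{int(s*1000)}:{int(x)}" for s,x in zip(S,val)])
# enlarged
cv2.imwrite("pics/scene6.png",cv2.resize(P[260:285,298:325],None,fx=20,fy=20,interpolation=cv2.INTER_CUBIC))
o,p,R=state();print("travel",.6393-p[:2]@xh[:2],np.round(o['contact_force'],1))
E
```

```text
0.1712 ['575:134', '577:139', '579:139', '581:136', '583:127', '585:111', '587:95', '589:79', '591:68', '593:61', '595:52', '597:53', '599:79', '601:124', '603:170', '605:185', '607:170', '609:133', '611:92', '613:75', '615:83', '617:112', '619:150', '621:165', '623:167', '625:161']
0.1752 ['575:143', '577:147', '579:160', '581:165', '583:148', '585:118', '587:96', '589:79', '591:66', '593:57', '595:49', '597:52', '599:76', '601:123', '603:170', '605:187', '607:174', '609:136', '611:94', '613:73', '615:78', '617:112', '619:158', '621:183', '623:185', '625:167']
0.1792 ['575:148', '577:155', '579:171', '581:181', '583:161', '585:127', '587:99', '589:79', '591:67', '593:58', '595:50', '597:53', '599:77', '601:125', '603:170', '605:188', '607:175', '609:138', '611:93', '613:71', '615:74', '617:105', '619:150', '621:179', '623:182', '625:165']
0.1832 ['575:175', '577:174', '579:182', '581:184', '583:169', '585:138', '587:105', '589:81', '591:64', '593:55', '595:51', '597:54', '599:82', '601:128', '603:172', '605:187', '607:169', '609:129', '611:92', '613:77', '615:85', '617:116', '619:154', '621:180', '623:186', '625:176']
0.1872 ['575:199', '577:197', '579:199', '581:199', '583:190', '585:160', '587:122', '589:87', '591:65', '593:55', '595:50', '597:56', '599:81', '601:127', '603:169', '605:185', '607:165', '609:126', '611:87', '613:74', '615:100', '617:141', '619:176', '621:195', '623:201', '625:199']
0.1912 ['575:204', '577:204', '579:204', '581:202', '583:194', '585:167', '587:130', '589:93', '591:78', '593:89', '595:99', '597:111', '599:129', '601:155', '603:184', '605:188', '607:171', '609:131', '611:90', '613:74', '615:106', '617:148', '619:182', '621:199', '623:203', '625:203']
travel 0.0395121740792993 [10.   1.5 -9.9]
```

View pics/scene6.png

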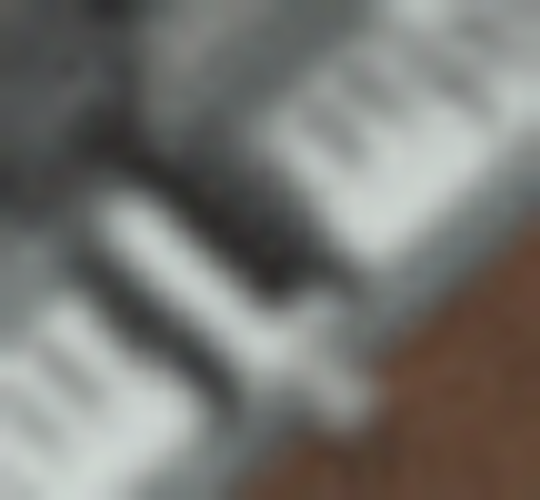

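The pointer's dark band lies between the fins, about 1 mm from the gate's middle after correcting for parallax. I'll check that it's still and then hand in.

```bash
python3 - <<'E'
from h import *
for i in range(4):
    vision.read_camera("scene"); o,p,R=state();print(o['t'],"travel",round(.6393-p[:2]@xh[:2],5),np.round(o['contact_force'],1),round(o['gripper_width'],3))
bot.hand_in()
E
```

```text
7.7 travel 0.03952 [10.5  2.1 -9.7] 0.166
7.75 travel 0.03952 [ 10.2   1.2 -10. ] 0.168
7.8 travel 0.03953 [10.6  1.9 -9.3] 0.165
7.85 travel 0.03955 [ 10.8   1.7 -10.2] 0.164
the job is handed in; nothing more can be done
```

I drew the T-handle out to its hard stop and eased it back into the gate, then handed the job in at about 7.9 s with the gripper still holding it.

- **At the stop:** the tool had moved 100 mm, and the force rose from about 16 N to 24 N as it met the hard stop. It was held there for about 0.3 s.
- **Easing back:** I moved back at up to about 60 mm/s. I saw no sign of the handle snapping or slipping in the grip.
- **Final position:** travel is steady at 39.5 mm, drifting less than 0.05 mm over the last 0.15 s. The wrist reads about 10 N along the pull, which fits the spring, so the handle is still gripped.
- **Pointer in the gate:** the scene camera shows it between the fins. Two estimates put it within about 1 mm of the middle but disagree on which side, roughly 2 mm apart. I left it because the tolerance is 6 mm.
- **Limits of the checks:** the top camera could not confirm the final position because the arm hides the gate. The hand is also tilted about 2° from the load. I took no final picture of the ball-knob unit or the bystanders, but the arm did not go near the ball-knob unit and I noticed no contact with anything except the handle.

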